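# Step the camera-module tray under the inspection pointer

## Robot

A 7-joint arm with a two-finger parallel gripper is mounted at the origin on the work surface. World frame = base frame: x ahead of the robot, y to its left, z up, the work surface at z = 0. Lengths are in m, angles in rad, forces in N, time in s.
With the tool pointing down it reaches from about 0.35 to 0.9 m from the base axis. Payload 19.9 kg.
Tool frame: the origin (TCP) lies between the finger pads; the fingertips stand 19 mm ahead of it and the grasp point (between the pads) is the TCP; z points along the fingers, y is the line along which they close (so a half turn about z gives the same grasp; the last joint's range is limited). The gripper opens to 94 mm and grips with 3 to 60 N. Pads are 16 mm wide; open, the fingers measure 119 mm over their backs; the gripper's body (75 mm by 177 mm) begins 78 mm behind the grasp point.
Start: joints at [-1.25, 0.417, -0.01, 1.614, 0.005, 1.111, -0.053], TCP at [0.222, 0.584, 0.224] pointing down, gripper open.
Joint ranges: [-2.81, 2.81], [-0.39, 2.02], [-1.27, 1.25], [0.06, 2.57], [-1.19, 4.33], [0.19, 2], [-2.82, 2.82]. Speed limits (rad/s): [1.89, 1.89, 2.39, 2.39, 3.01, 3.01, 3.01].

## Interface

Orientations are given as a 3x3 rotation matrix whose columns are the frame's x, y, z axes.
In Python, from rig import robot gives the robot as it stands. Calls block until the motion is done:
- robot.move_ptp(position, orientation): joint-space move of the TCP to a pose.
- robot.move_linear(position, velocity=0.15, frame=None, threshold=None): straight line of the TCP; frame=None keeps the orientation; velocity is the mean speed in m/s. With threshold (N) it stops when the force on the tool has changed by that much, and returns True; else False.
- robot.goto_joints(angles): joint-space move.
- robot.gripper_to(opening): finger opening in m; the grip force is fixed at half the most; returns when the fingers have stopped.
- robot.pause(seconds).
- robot.ik(position, orientation): joint angles nearest the present ones, or None.
- robot.get_state(): the state.
- robot.grab_frame(name): name is "scene" or "top" or "wrist"; returns the picture (480x640x3 uint8, red, green, blue); there is no depth.
- robot.camera_info(name): a dict with "fx", "fy", "cx", "cy" (pixels), "rvec" (rotation vector, rad) and "tvec" (3), from world to camera coordinates, as OpenCV has them. Camera axes: x right, y down, z forward; pixel columns grow to the right and rows downward; lengths in m; the calibration is good to about 2 mm. The wrist camera is an equidistant fisheye: a pixel r from the principal point sees the ray r / f radians off the axis. A picture is of the moment at which its call begins: read the wrist's pose just before it. camera_info takes no time and is no camera call; for the wrist camera it gives the pose at the moment of the call.
A pose or a line that the arm cannot do raises robot.PlanningError and nothing moves.
- robot.sign_off(): hands the job in; it is judged then, once.
The state is a dict: "time": time; "qpos": joint angles; "joint_vel": joint speeds; "effort": joint torques, N m; "ee_pos": TCP position; "tool_rot": TCP orientation; "force": force on the tool from outside, world axes, zero at the start; "moment": the same for the moment, N m; "opening": finger opening in m; "grasp_force": force on a finger pad.
Only numpy, scipy, OpenCV 4.12 (cv2) and the standard library are available. Lean on these libraries where they do the work, as an engineer would, in place of code of your own. Each camera call takes 0.05 s, during which the arm holds its last target. There are 200 camera calls.

## Task

Take the tray of phone camera modules by its black knob and slide it on its x-y table until the red module sits centred under the fixed orange pointer; let it stand there for a good second. Then slide the tray on until the blue module is centred under the pointer and leave it there, with the red and blue modules still in their wells.

Things in the scene. Friction and masses are not known exactly. Their poses are not given: they have to be found in the camera images.
- handle (a point): Point on the axis of the black knob (cylinder, 24 mm across, 42 mm tall), 24 mm above the 34 mm wide arm it stands on, at the robot's side of the aluminium tray. x axis: to the tray's middle, 105 mm off; y: the tray's long side; z up. Knob, tray and modules slide level together, without turning, on slides along x and y that reach every well, rub with about 1.5 N each and stay where left.
- pointer_tip (a point): Lower tip of the fixed orange pointer, a 12 mm rod tapering to a point, about 13 mm above the tops of the modules that pass below it. It hangs from a slim steel bar 130 mm above the work surface, whose post stands on the x-y table's far left corner (seen from the robot). It never moves.
- red_centre (a point): Centre (half-way up) of the red camera module: plate 27 x 27 x 6 mm with a lens barrel 21 mm across, 5 mm tall, and a black lens spot on top. It lies loose in one of the tray's six wells (two rows of three, 31 mm square, 34 mm apart, 8 mm deep). The other wells hold like modules in blue, green, yellow, white and black.
- blue_centre (a point): Centre (half-way up) of the blue camera module, same shape and size as the red one, in another of the six wells.

How it is judged:
On the way, in this order (a step that is already met when the one before it is completed fails the run):
1. the red module stands under the pointer (horizontal distance between red_centre and pointer_tip below 0.012 m), for 0.6 s.
2. then the blue module stands under the pointer (horizontal distance between blue_centre and pointer_tip below 0.012 m), for 0.3 s.
At the end, for the whole second after the job is handed in: The centre of the blue module is within 12 mm of the pointer's tip, seen from above, and the red and blue modules lie in their wells (horizontal distance between blue_centre and pointer_tip below 0.012 m and height (world z) of each of red_centre, blue_centre below 0.044 m); the robot touches nothing.
It fails at once if the red or the blue module is lifted out of its well (height (world z) of any of red_centre, blue_centre above 0.052 m).
It also fails if it takes over 38 s, if anything falls off the work surface, if the arm or the gripper's body presses on something with over 40 N, if the wrist force passes 120 N, or if a joint passes its speed limit or range.

## Working session

There is one attempt and no reset: what is moved stays moved. The work goes in short steps, each a Python script; the robot and the scene stay as the last script left them, time stands still between calls to the robot, and variables do not carry over. Pictures are saved under pics/ and viewed, at most 10 in all, crops included, and the job is handed in when it is done.

```bash
mkdir -p pics && cat > h.py <<'E'
import numpy as np, cv2
from rig import robot
def save(n,f): cv2.imwrite('pics/'+f,cv2.cvtColor(robot.grab_frame(n),cv2.COLOR_RGB2BGR))
def ray(ci,u,v):
    R=cv2.Rodrigues(np.array(ci['rvec'],float))[0]; t=np.array(ci['tvec'],float).ravel()
    d=np.array([(u-ci['cx'])/ci['fx'],(v-ci['cy'])/ci['fy'],1.]); return -R.T@t, R.T@d
def onz(ci,u,v,z):
    c,d=ray(ci,u,v); return c+d*(z-c[2])/d[2]
def tri(a,b):
    A=np.zeros((3,3));y=np.zeros(3)
    for c,d in (a,b):
        d=d/np.linalg.norm(d);P=np.eye(3)-np.outer(d,d);A+=P;y+=P@c
    return np.linalg.solve(A,y)
E
python3 - <<'E'
from h import *
save('scene','s1.png');save('top','t1.png')
for n in('scene','top'):
    ci=robot.camera_info(n);print(ci, ray(ci,320,240))
E
```

```text
{'fx': 597.3195284804374, 'fy': 597.3195284804374, 'cx': 316.3516003285965, 'cy': 238.43558219100845, 'rvec': array([ 1.91087048,  1.16620282, -0.58584259]), 'tvec': array([-0.27667093, -0.21989531,  1.14030361])} (array([ 1.0644109 , -0.25990417,  0.47399614]), array([-0.71741314,  0.39883355, -0.57122181]))
{'fx': 484.3033895350415, 'fy': 484.3033895350415, 'cx': 311.66728836977876, 'cy': 235.82232578758186, 'rvec': array([ 2.18786203, -2.17515215,  0.08804454]), 'tvec': array([0.02000932, 0.5839577 , 0.70648364])} (array([0.5259691 , 0.02418721, 0.75053153]), array([ 0.0708008 , -0.0183194 , -0.99750794]))
```

View pics/s1.png

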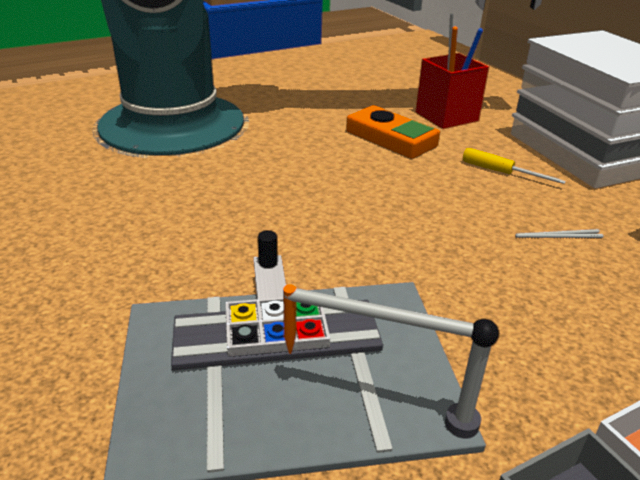

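View pics/t1.png

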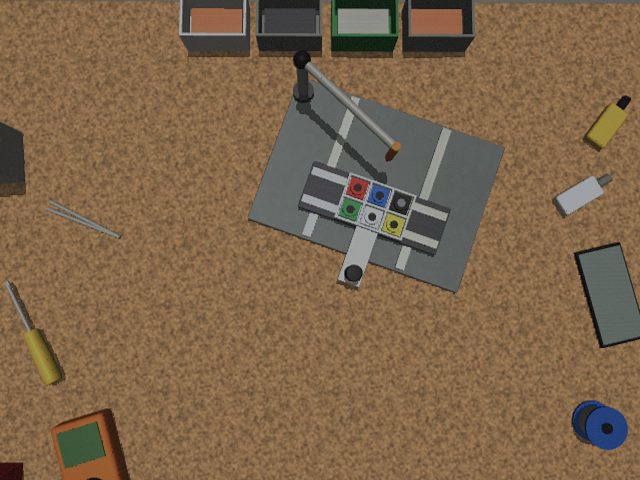

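The scene view shows red at about (310,328), blue at (277,330), the knob at (268,248) and the pointer tip at (291,351). The top view shows red at (358,187), blue at (380,196), the knob top at (353,272) and the pointer tip near (391,158). I'll enlarge both.

```bash
python3 - <<'E'
import cv2
a=cv2.imread('pics/s1.png')[225:365,215:355];b=cv2.imread('pics/t1.png')[140:290,325:425]
cv2.imwrite('pics/c1.png',cv2.resize(a,None,fx=4,fy=4,interpolation=2));cv2.imwrite('pics/c2.png',cv2.resize(b,None,fx=4,fy=4,interpolation=2))
E
```

```text
(no output)
```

View pics/c1.png

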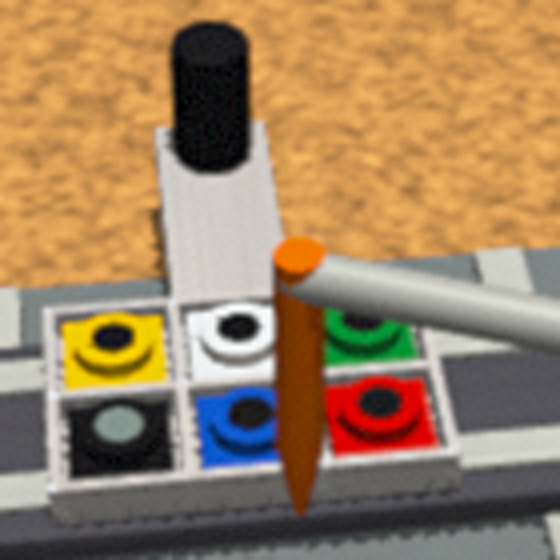

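View pics/c2.png

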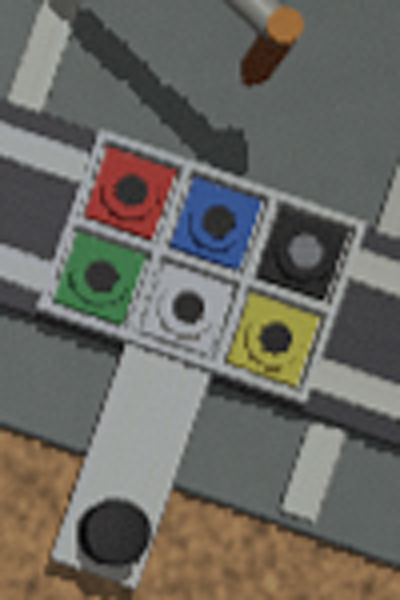

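```bash
python3 - <<'E'
from h import *
s=robot.camera_info('scene');t=robot.camera_info('top')
P=dict(tip=((302,515),(252,83)),red=((380,403),(131,190)),blue=((250,413),(218,223)),white=((239,327),(187,308)),yellow=((113,336),(275,337)),knobtop=((211,45),(115,527)))
W={}
for k,(a,b) in P.items():
    a=(a[0]/4+214.6,a[1]/4+224.6);b=(b[0]/4+324.6,b[1]/4+139.6)
    ra,rb=ray(s,*a),ray(t,*b);W[k]=x=tri(ra,rb);c,d=ra;e=np.linalg.norm(np.cross(x-c,d/np.linalg.norm(d)))
    print(k,x.round(4),'miss',round(e,4))
print(W['tip']-W['red'],W['tip']-W['blue'],np.linalg.norm(W['red']-W['blue']))
m=(W['white']+W['blue'])/2-W['knobtop'];print('arm',m,np.degrees(np.arctan2(m[1],m[0])))
y=W['red']-W['blue'];print(np.degrees(np.arctan2(-y[0],y[1])))
E
```

```text
tip [ 0.6932 -0.085   0.0552] miss 0.0019
red [ 0.6554 -0.043   0.0425] miss 0.0009
blue [ 0.6433 -0.075   0.0422] miss 0.001
white [ 0.6116 -0.0635  0.0425] miss 0.0008
yellow [ 0.6008 -0.0957  0.0435] miss 0.0007
knobtop [ 0.5306 -0.0343  0.0768] miss 0.0004
[ 0.0378725  -0.04204621  0.01269474] [ 0.0499404  -0.01003117  0.01290383] 0.03421463161682416
arm [ 0.09681212 -0.03490187 -0.03441765] -19.824809061524025
-20.653663348021578
```

```bash
python3 - <<'E'
from h import *
a=np.radians(-20.3);c,s=np.cos(a),np.sin(a)
Rs=[]
for g in(1,-1):
    y=g*np.array([-s,c,0]);z=np.array([0,0,-1.]);Rs.append(np.column_stack([np.cross(y,z),y,z]))
k=np.array([.5306,-.0343,.059+.001]);up=k+[0,0,.1]
q0=np.array(robot.get_state()['qpos'])
qs=[(np.abs(np.array(q)-q0).max(),i) for i,R in enumerate(Rs) if (q:=robot.ik(up,R)) is not None];print(qs)
R=Rs[min(qs)[1]]
robot.move_ptp(up,R)
print(robot.move_linear(k,.08,threshold=8))
robot.gripper_to(0.0)
st=robot.get_state();print(st['time'],st['ee_pos'],st['opening'],st['grasp_force'],st['force'])
p=np.array(st['ee_pos'])+[.0379,-.042,0]
robot.move_linear(p,.06)
st=robot.get_state();print(st['time'],st['ee_pos'],st['force'])
save('scene','s2.png');save('top','t2.png')
a=cv2.imread('pics/s2.png')[225:365,215:355];b=cv2.imread('pics/t2.png')[120:270,325:475]
cv2.imwrite('pics/c3.png',np.hstack([cv2.resize(x,(400,400),interpolation=2) for x in (a,b)]))
E
```

```text
[(np.float64(1.4961161276490496), 0), (np.float64(1.4390913776980379), 1)]
False
5.05 [ 0.53055717 -0.0343577   0.0599705 ] 0.023452853378447953 30.00001698732376 [-0.17735842 -1.183988   -0.07503297]
6.1417 [ 0.56845655 -0.07659868  0.06003233] [ 0.26159167 -2.39936724 -1.18065373]
```

View pics/c3.png

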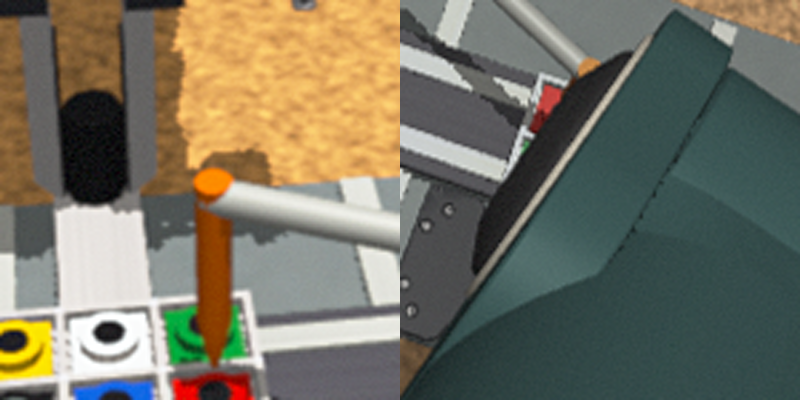

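The grasp holds, with the opening at 23.5 mm. In the scene view the red spot is at about (290,362), directly under the tip at (290.5,354). I'll check that numerically and dwell.

```bash
python3 - <<'E'
from h import *
ci=robot.camera_info('scene')
r=onz(ci,215/2.857+214.8,392/2.857+224.8,.0425)[:2]; t=onz(ci,290.1,353.4,.0555)[:2]
print(r,t,'err',t-r)
assert np.linalg.norm(t-r)<.006
robot.pause(1.3)
p=np.array(robot.get_state()['ee_pos']);p[2]=.060
p[:2]+=[.0499404-.0378725,-.01003117+.04204621]
robot.move_linear(p,.05)
robot.pause(.6)
st=robot.get_state();print(st['time'],st['ee_pos'],st['force'])
save('scene','s3.png')
a=cv2.imread('pics/s3.png')[280:420,215:355]
cv2.imwrite('pics/c4.png',cv2.resize(a,None,fx=4,fy=4,interpolation=2))
E
```

```text
[ 0.69341868 -0.08309647] [ 0.69453042 -0.08351831] err [ 0.00111174 -0.00042185]
8.975 [ 0.58043492 -0.04434908  0.06000596] [-0.13224757  2.09976559  0.87685327]
```

View pics/c4.png

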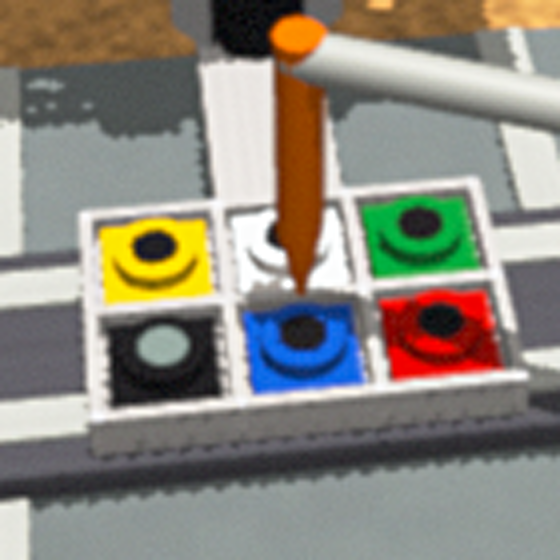

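The blue spot is at (290,363), directly under the tip, and both modules are in their wells. I'll release, retreat and verify.

```bash
python3 - <<'E'
from h import *
robot.gripper_to(.06)
p=np.array(robot.get_state()['ee_pos'])
robot.move_linear(p+[0,0,.1],.08)
p=p+[0,0,.1];robot.move_linear(p+[-.12,0,.03],.12)
st=robot.get_state();print(st['time'],st['ee_pos'],st['force'])
save('scene','s4.png');save('top','t4.png')
a=cv2.imread('pics/s4.png')[280:420,215:355];b=cv2.imread('pics/t4.png')[120:270,325:475]
cv2.imwrite('pics/c5.png',np.hstack([cv2.resize(x,(400,400),interpolation=2) for x in (a,b)]))
E
```

```text
12.3417 [ 0.46082486 -0.04415157  0.18992766] [-0.57782024 -0.30191393  0.04135026]
```

View pics/c5.png

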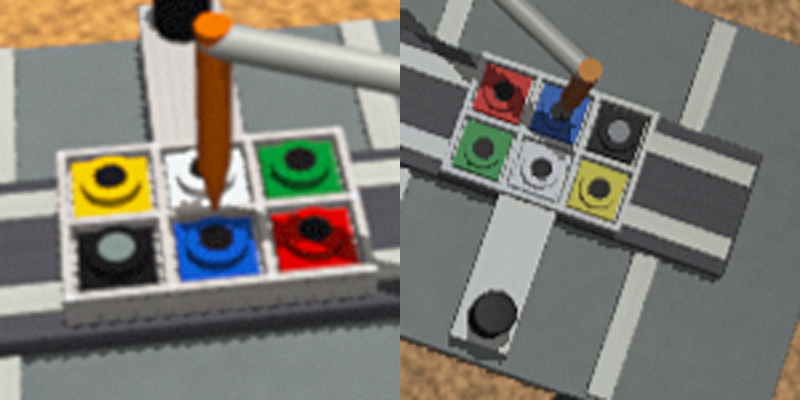

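Both views show the blue module still under the tip after release, with its spot at about (290,363) in the scene view, and the arm clear.

```bash
python3 -c "
from rig import robot
print(robot.sign_off())"
```

```text
the job is handed in; nothing more can be done
None
```

I held the red module under the pointer for over a second, about 1 mm off centre by the scene camera, then left the blue one centred there with both in their wells and the arm clear; I handed it in at about 12 s, and no verdict was returned.

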